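Two clicks of walnuts

ROBOT

A 7-joint arm with a two-finger parallel gripper is mounted at the origin on the work surface. World frame = base frame: x ahead of the robot, y to its left, z up, the work surface at z = 0. Lengths are in mm, angles in rad, forces in N, time in s.
With the tool pointing down it reaches from about 425 to 1025 mm from the base axis. Payload 9.4 kg.
Tool frame: the origin (TCP) lies at the very end of the fingers, on their centre line; the grasp point (between the pads) lies 19 mm behind it; z points along the fingers, y is the direction in which the jaws open and shut (so a half turn about z gives the same grasp; the last joint's range is limited). The gripper opens to 85 mm and grips with 20 to 120 N. Pads are 22 mm wide; open, the fingers measure 114 mm over their backs; the gripper's body (76 mm by 85 mm) begins 54 mm behind the grasp point. The pads swing forward as they close: fully open they stand 13 mm farther back than shut.
Start: joints at [-1.266, 0.599, -0.003, 1.599, 0.002, 0.943, -0.08], TCP at [270.133, 672.795, 231.275] pointing down, gripper open.
Joint ranges: [-2.57, 2.57], [-0.35, 1.97], [-1.29, 1.29], [0.11, 2.56], [-1.05, 4.19], [0.11, 1.86], [-2.63, 2.63]. Speed limits (rad/s): [2.22, 2.22, 3.01, 3.01, 3.14, 3.14, 3.14].

INTERFACE

Orientations are given as a unit quaternion [w, x, y, z].
In Python, from station import bot, viewer, workorder gives the robot as it stands. The module is installed in compiled form; this text tells all that it offers.
- The arm moves only by the tool play_rows, never from a script. Its argument "targets" is a list of rows, each an object with "offset": the shift along the world's x, y, z each as a share of 0.02 m, from -1 to 1, a list of three; "rotation": the turn, a rotation vector about the world's x, y, z each as a share of 5 degrees, from -1 to 1, a list of three; "claw": the opening, from 0 (shut) to 1 (fully open). In form: [{"offset": [tx, ty, tz], "rotation": [ax, ay, az], "claw": claw}, ...]. A call has 1 to 10 rows; each row shifts and turns the pose as measured when the row begins; what a row does not reach is not made up. A row lasts 1/10 s, in which the tool goes at most 50 mm and 8.59 degrees, less where a joint would pass 70% of its speed; a pose out of reach is approached as far as the arm can. A call with a number of a shift or a turn outside -1 to 1 is refused whole. A call with a gripper value outside its range is refused whole. The fingers move at their own pace and stop on an object; "grip_force" is the grip in N (left out, the last holds). Time passes only in rows, so rows that do not move let the fingers close. It gives the time, the measured TCP pose, the force and the opening at its end, in the units of the state.
- bot.get_obs(): the state, without advancing time (a new reading comes with each control period).
- viewer.grab_frame(name): name is "scene" or "top" or "wrist"; returns the picture (384x512x3 uint8, red, green, blue); there is no depth.
- viewer.get_calibration(name): a dict with "camera_matrix" (3x3 intrinsics, pixels), "view" (4x4, takes a point from world to camera coordinates). Camera axes: x right, y down, z forward; pixel columns grow to the right and rows downward; lengths in mm; the calibration is good to about 2 mm. A picture is of the moment at which its call begins: read the wrist's pose just before it. get_calibration takes no time and is no camera call; for the wrist camera it gives the pose at the moment of the call.
- workorder.close_job(): hands the job in, once; it reports no verdict.
The state is a dict: "t": time; "joint_positions": joint angles; "dq": joint speeds; "tau": joint torques, N m; "eef_pos": TCP position; "orientation": TCP orientation; "force": force on the tool from outside, world axes, zero at the start; "torque": the same for the moment, N m; "finger_gap": finger opening in mm.
Only numpy, scipy, OpenCV 4.12 (cv2) and the standard library are available. Lean on these libraries where they do the work, as an engineer would, in place of code of your own. Each camera call takes 0.05 s, during which the arm holds its last target. There are 200 camera calls.

TASK

Two alike walnut dispensers stand on the canteen's prep table, and a white bowl waits under the chute of one of them. Turn the black paddle knob on top of that dispenser exactly two clicks clockwise, seen from above, so that two walnuts drop into the bowl, and let go of it. Leave the bowl where it stands and do not turn the other dispenser's knob.

Things in the scene. Friction and masses are not known exactly. Their poses are not given: they have to be found in the camera images.
- paddle_grip (a point): Middle of the black paddle knob of the dispenser with the bowl, on its upright turning axis, 251 mm above the table. An upright blade 70 mm long (this point's x axis, turning with it), 16 mm thick (y), 222 to 272 mm above the table, on a round foot 36 mm across. Below: a fixed round clear drum, 162 mm across, its flat cover 214 mm above the table. Nothing on the dispenser is higher than the blade.
- paddle (a joint): Turn of that paddle in rad, 0 at the start, growing clockwise seen from above. One click is 0.628 rad (36 degrees): it rests at 0, 0.628, 1.257, ... and when let go a light detent (0.1 N m) pulls it to the nearest of these. A stop at 0 bars turning it the other way. Each walnut drops in the last half of its click.
- spare_paddle (a joint): Turn of the like paddle knob on the other dispenser, the one without a bowl, in rad; it reads 0 and is to stay there.
- bowl_rim (a point): Centre of the mouth of the loose white ceramic bowl, 130 mm across and 55 mm high, standing on the table under the end of the chute, about 167 mm from the axis of the paddle. The chute points away from the robot, more or less.
- walnut1_center (a point): First brown walnut, a hard ball 28 mm across; this point is its centre. At the start it lies on the drum's floor, 189 mm above the table, one click of turning away from the outlet; the first click drops it down the chute into the bowl.
- walnut2_center (a point): Second brown walnut, a hard ball 28 mm across; this point is its centre. At the start it lies on the drum's floor, 189 mm above the table, two clicks of turning away from the outlet; the second click drops it down the chute into the bowl.

How it is judged (in metres and radians):
At the end, for the whole second after the job is handed in: The paddle rests at its second click (1.257 rad, within 10 degrees), released; the first and second walnuts lie in the bowl (within 55 mm of its middle and below its rim), the bowl is within 30 mm of where it stood, and the other dispenser's paddle is at its start (within 0.2 rad) (value of joint paddle between 1.08 and 1.43 rad and velocity of joint paddle between -0.1 and 0.1 rad/s and horizontal distance between each of walnut1_center, walnut2_center and bowl_rim below 0.055 m and height (world z) of each of walnut1_center, walnut2_center below 0.055 m and distance of bowl_rim from where it was at the start of the episode below 0.03 m and value of joint spare_paddle below 0.2 rad); the robot touches nothing.
It fails at once if the paddle is turned more than half-way to a third click (value of joint paddle above 1.571 rad).
It fails at once if the other dispenser's paddle is turned by half a click or more (value of joint spare_paddle above 0.314 rad).
It also fails if it takes over 32 s, if anything falls off the work surface, if the arm or the gripper's body presses on something with over 40 N, if the wrist force passes 120 N, or if a joint passes its speed limit or range.

## Working session

There is one attempt and no reset: what is moved stays moved. The work goes in short steps, Python scripts to look and compute and a tool call to move; the robot and the scene stay as the last step left them, time stands still between calls to the robot, and variables do not carry over. Pictures are saved under pics/ and viewed, about 8 in all and at most 12, crops included, and the job is handed in when it is done.

Besides the shell and the picture viewer there is one more tool, called after "Emit:" by a JSON object that holds its "op" and its "data", one argument or row to a line. play_rows: Moves the arm, as the interface text tells. Its arguments: {"type":"object","properties":{"targets":{"type":"array","items":{"type":"object","properties":{"offset":{"type":"array","items":{"type":"number","minimum":-1,"maximum":1}},"rotation":{"type":"array","items":{"type":"number","minimum":-1,"maximum":1}},"claw":{"type":"number"}}}},"grip_force":{"type":"number"}},"required":["targets"]}

```bash
mkdir -p pics; python3 - <<'E'
from station import bot, viewer
import cv2
print(bot.get_obs())
for n in ("scene","top"):
    f=viewer.grab_frame(n); cv2.imwrite(f"pics/{n}0.png",f[:,:,::-1])
    c=viewer.get_calibration(n); print(n,c)
E
```

```text
{'t': 0.0, 'joint_positions': array([-1.26574945,  0.60011876, -0.00251491,  1.60010776,  0.00185877,
        0.94287746, -0.07980302]), 'dq': array([-4.93617282e-04, -8.99065365e-05,  4.17811876e-04, -5.17778958e-05,
       -3.26151761e-04,  1.85905418e-04,  4.38725403e-04]), 'tau': array([ 5.79410407e-04, -7.76469898e+01,  1.56474262e+00, -2.58010304e+01,
        1.22828566e-02,  9.02176456e-03,  1.03585211e-05]), 'eef_pos': array([269.97045456, 672.37594009, 230.4298658 ]), 'orientation': array([-4.27184862e-05,  1.89683788e-01,  9.81844942e-01, -7.54476530e-04]), 'force': array([ 0.76383751,  0.64233744, -0.50259983]), 'torque': array([0.00896848, 0.0364324 , 0.02892605]), 'finger_gap': 85.22191053204087}
scene {'camera_matrix': array([[433.5222304 ,   0.        , 253.2933769 ],
       [  0.        , 433.5222304 , 193.47866231],
       [  0.        ,   0.        ,   1.        ]]), 'view': array([[-8.34506040e-01,  5.50965223e-01, -6.08205929e-03,
         4.97705938e+02],
       [ 3.13395624e-01,  4.65540341e-01, -8.27680719e-01,
        -6.46490940e+01],
       [-4.53191849e-01, -6.92610651e-01, -5.61166317e-01,
         1.38094016e+03],
       [ 0.00000000e+00,  0.00000000e+00,  0.00000000e+00,
         1.00000000e+00]])}
top {'camera_matrix': array([[369.46137541,   0.        , 259.83254648],
       [  0.        , 369.46137541, 189.08701494],
       [  0.        ,   0.        ,   1.        ]]), 'view': array([[ 3.29465966e-02, -9.99440854e-01,  5.70096916e-03,
        -3.48219629e+00],
       [-9.78810706e-01, -3.34188871e-02, -2.02021733e-01,
         6.48719999e+02],
       [ 2.02099293e-01,  1.07575887e-03, -9.79364446e-01,
         8.49543743e+02],
       [ 0.00000000e+00,  0.00000000e+00,  0.00000000e+00,
         1.00000000e+00]])}
```

View pics/scene0.png

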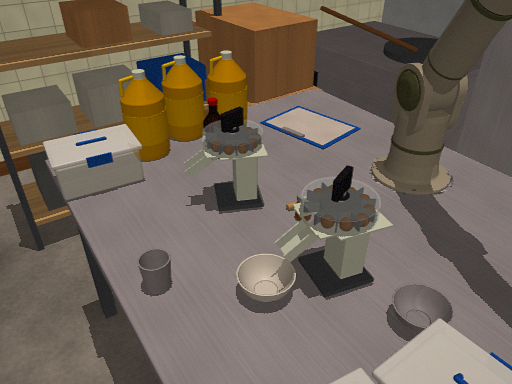

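View pics/top0.png

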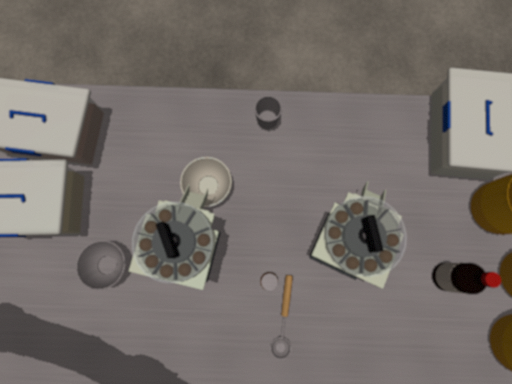

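The white bowl (top: 206,183) stands at the left dispenser. Its black paddle is at about (168,240) in the top view and (343,184) in the scene view. The spare paddle is at (372,233) in the top view.

```bash
cat > h.py <<'E'
import numpy as np, cv2
from station import bot, viewer
def ray(c,u,v):
    K,V=c["camera_matrix"],c["view"]; R,t=V[:3,:3],V[:3,3]
    return -R.T@t, R.T@np.linalg.solve(K,np.array([u,v,1.]))
def onz(c,u,v,z):
    o,d=ray(c,u,v); return o+d*(z-o[2])/d[2]
def proj(c,p):
    q=c["camera_matrix"]@(c["view"][:3,:3]@np.asarray(p,float)+c["view"][:3,3]); return q[:2]/q[2]
def darkblob(f,x0,y0,x1,y1,th=40):
    m=(f.max(2)<th).astype(np.uint8); k=np.zeros_like(m); k[y0:y1,x0:x1]=m[y0:y1,x0:x1]
    cs,_=cv2.findContours(k,cv2.RETR_EXTERNAL,cv2.CHAIN_APPROX_NONE)
    return max(cs,key=cv2.contourArea)
E
python3 - <<'E'
from h import *
f=cv2.imread("pics/top0.png"); s=cv2.imread("pics/scene0.png")
ct,cs=viewer.get_calibration("top"),viewer.get_calibration("scene")
b=darkblob(f,145,210,195,265); r=cv2.minAreaRect(b); print("top",r)
bx=cv2.boxPoints(r); print(np.round(bx,1)); print([np.round(onz(ct,*p,272)) for p in bx], onz(ct,*r[0],262))
b2=darkblob(s,325,160,362,205); print("scene",cv2.minAreaRect(b2), onz(cs,*cv2.minAreaRect(b2)[0],247))
g=cv2.resize(f[160:300,110:250],None,fx=4,fy=4,interpolation=cv2.INTER_CUBIC)
g2=cv2.resize(s[150:250,290:390],(560,560),interpolation=cv2.INTER_CUBIC)[:, :240+0] if 0 else cv2.resize(s[155:215,320:365],None,fx=5,fy=5,interpolation=cv2.INTER_CUBIC)
o=np.zeros((560,800,3),np.uint8); o[:,:560]=g; o[:g2.shape[0],565:565+g2.shape[1]]=g2
cv2.imwrite("pics/crop1.png",o)
# bowl: bright disc rim z=55
print("bowl",onz(ct,206,182,55))
E
```

```text
top ((169.99267578125, 238.76583862304688), (37.681884765625, 16.939563751220703), 69.77513122558594)
[[155.5 224. ]
 [171.4 218.2]
 [184.5 253.5]
 [168.6 259.4]]
[array([533., 211., 272.]), array([545., 182., 272.]), array([480., 153., 272.]), array([469., 181., 272.])] [506.85258227 183.95436379 262.        ]
scene ((341.3599548339844, 183.47999572753906), (16.970563888549805, 36.76955032348633), 8.13010311126709) [507.84486888 192.59712653 247.        ]
bowl [664.37029103 154.32901983  55.        ]
```

View pics/crop1.png

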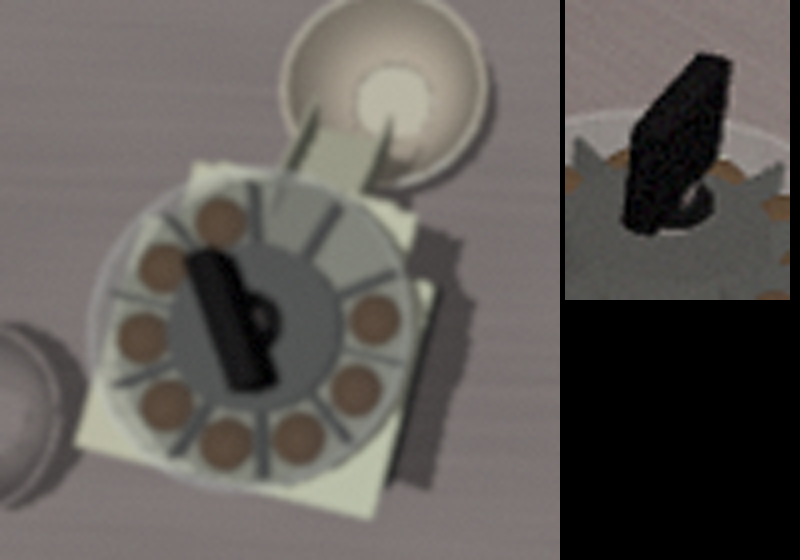

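The crop shows the blade running from (205,258) to (258,385), with its round foot peeking out on the right. That puts the blade yaw at about 20° and its centre near (507,184). The jaws should lie along about 110°, so I'll move above it for a closer look.

Emit:
{"op": "play_rows", "data": {
  "targets": [
    {"offset": [0.3,-0.5,1],"rotation": [0,0,0.5],"claw": 1},
    {"offset": [0.5,-1,1],"rotation": [0,0,0.5],"claw": 1},
    {"offset": [0.5,-1,1],"rotation": [0,0,0.5],"claw": 1},
    {"offset": [0.5,-1,1],"rotation": [0,0,0.5],"claw": 1},
    {"offset": [0.5,-1,1],"rotation": [0,0,0.5],"claw": 1},
    {"offset": [0.5,-1,1],"rotation": [0,0,0.5],"claw": 1},
    {"offset": [0.5,-1,0],"rotation": [0,0,0.5],"claw": 1},
    {"offset": [0.5,-1,0],"rotation": [0,0,0.5],"claw": 1},
    {"offset": [0.5,-1,0],"rotation": [0,0,0.5],"claw": 1},
    {"offset": [0.5,-1,0],"rotation": [0,0,0.5],"claw": 1}
  ],
  "grip_force": 30
}}

```text
t: 1.1
eef_pos: [364.5, 475.5, 349.4]
orientation: [-0.0, -0.039, 0.999, -0.005]
force: [0.6, 1.1, 0.1]
finger_gap: 85.5
```

Emit:
{"op": "play_rows", "data": {
  "targets": [
    {"offset": [0.5,-1,0],"rotation": [0,0,0.3],"claw": 1},
    {"offset": [0.5,-1,0],"rotation": [0,0,0.3],"claw": 1},
    {"offset": [0.5,-1,0],"rotation": [0,0,0.3],"claw": 1},
    {"offset": [0.5,-1,0],"rotation": [0,0,0.3],"claw": 1},
    {"offset": [0.5,-1,0],"rotation": [0,0,0.3],"claw": 1},
    {"offset": [0.5,-1,0],"rotation": [0,0,0.3],"claw": 1},
    {"offset": [0.5,-1,0],"rotation": [0,0,0.3],"claw": 1},
    {"offset": [0.5,-1,0],"rotation": [0,0,0.3],"claw": 1},
    {"offset": [0.5,-1,0],"rotation": [0,0,0.3],"claw": 1},
    {"offset": [0.5,-1,0],"rotation": [0,0,0.3],"claw": 1}
  ]
}}

```text
t: 2.1
eef_pos: [466.5, 264.7, 346.6]
orientation: [-0.002, -0.175, 0.985, -0.007]
force: [-0.0, 0.4, 0.1]
finger_gap: 85.6
```

Emit:
{"op": "play_rows", "data": {
  "targets": [
    {"offset": [0.5,-1,0],"rotation": [0,0,0],"claw": 1},
    {"offset": [0.5,-1,0],"rotation": [0,0,0],"claw": 1},
    {"offset": [0.4,-1,0],"rotation": [0,0,0],"claw": 1},
    {"offset": [0.4,-0.6,0],"rotation": [0,0,0],"claw": 1},
    {"offset": [0,0,0],"rotation": [0,0,0],"claw": 1}
  ]
}}

```text
t: 2.6
eef_pos: [503.9, 185.5, 345.3]
orientation: [-0.003, -0.173, 0.985, -0.008]
force: [0.2, 0.1, -0.2]
finger_gap: 85.2
```

```bash
python3 - <<'E'
from h import *
o=bot.get_obs(); c=viewer.get_calibration("wrist"); f=viewer.grab_frame("wrist")[:,:,::-1].copy()
print(o["eef_pos"],o["orientation"]); np.save("cw.npy",c["view"]); print(c)
cv2.imwrite("pics/w1.png",f)
for z in (222,272): print(z,proj(c,[507,184,z]))
E
```

```text
[503.94201744 185.49647386 345.34450683] [-0.00312605 -0.17284875  0.98490696 -0.0084741 ]
{'camera_matrix': array([[344.98311553,   0.        , 260.63784093],
       [  0.        , 344.98311553, 191.62056722],
       [  0.        ,   0.        ,   1.        ]]), 'view': array([[-3.40449104e-01,  9.40142720e-01, -1.50357211e-02,
         2.84543088e+00],
       [ 9.03690266e-01,  3.31581588e-01,  2.70919829e-01,
        -5.82829077e+02],
       [ 2.59688873e-01,  7.86467783e-02, -9.62484480e-01,
         3.43461001e+02],
       [ 0.00000000e+00,  0.00000000e+00,  0.00000000e+00,
         1.00000000e+00]])}
222 [260.49538982 187.24093314]
272 [259.32677432 206.83005275]
```

View pics/w1.png

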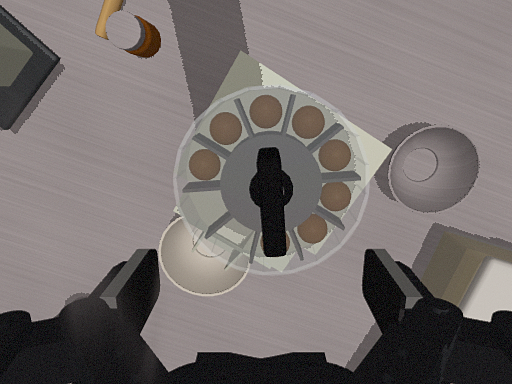

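The wrist view shows the axis (foot) at about (271,188), with the blade running from (267,150) to (275,256), nearly square to the jaws. Next I'll measure these more exactly.

```bash
python3 - <<'E'
from h import *
c=viewer.get_calibration("wrist"); f=cv2.imread("pics/w1.png")
b=darkblob(f,235,135,305,262); m=np.zeros(f.shape[:2],np.uint8); cv2.drawContours(m,[b],-1,1,-1)
for r in range(144,262,6):
    x=np.flatnonzero(m[r]); print(r,(x.min(),x.max()) if len(x) else None,end=' ')
foot=[(u,v) for v in range(140,262) for u in [0]]
rows=[r for r in range(165,215)]
w=[np.ptp(np.flatnonzero(m[r])) for r in rows]; i=np.argmax(w); print("\nwidest",rows[i],w[i],[r for r,q in zip(rows,w) if q>=w[i]-2])
for z in (218,222): print(z,onz(c,270.5,188,z))
# blade sides below foot, top edges at z=272
L=[];Rr=[]
for r in range(214,250):
    x=np.flatnonzero(m[r]); L.append(onz(c,x.min(),r,272)); Rr.append(onz(c,x.max()+1,r,272))
for n,e in (("L",L),("R",Rr)):
    e=np.array(e); vx,vy,x0,y0=cv2.fitLine(e[:,:2].astype(np.float32),cv2.DIST_L2,0,.01,.01).ravel(); print(n,np.degrees(np.arctan2(vy,vx)),x0,y0)
ys=np.flatnonzero(m.any(1)); print(ys.min(),ys.max(), onz(c,275,ys.max(),272),onz(c,267,ys.min(),272))
q=bot.get_obs()["orientation"]
from scipy.spatial.transform import Rotation as R
M=R.from_quat(q[[1,2,3,0]]).as_matrix(); print("tooly",np.degrees(np.arctan2(M[1,1],M[0,1])),M[:,2])
E
```

```text
144 None 150 (np.int64(259), np.int64(277)) 156 (np.int64(258), np.int64(279)) 162 (np.int64(257), np.int64(280)) 168 (np.int64(257), np.int64(280)) 174 (np.int64(256), np.int64(286)) 180 (np.int64(251), np.int64(290)) 186 (np.int64(250), np.int64(292)) 192 (np.int64(250), np.int64(292)) 198 (np.int64(252), np.int64(290)) 204 (np.int64(256), np.int64(285)) 210 (np.int64(261), np.int64(283)) 216 (np.int64(261), np.int64(283)) 222 (np.int64(262), np.int64(284)) 228 (np.int64(262), np.int64(284)) 234 (np.int64(263), np.int64(284)) 240 (np.int64(263), np.int64(285)) 246 (np.int64(264), np.int64(285)) 252 (np.int64(264), np.int64(285)) 258 None 
widest 188 43 [184, 185, 186, 187, 188, 189, 190, 191, 192, 193, 194]
218 [505.13611222 193.24432239 218.        ]
222 [504.14228473 192.81907879 222.        ]
L 24.454365 522.11145 193.00722
R 24.285313 516.77057 207.43967
147 256 [536.04090137 207.29547138 272.        ] [467.44829777 176.12464844 272.        ]
tooly 109.97041296240897 [-0.00357571 -0.01735847 -0.99984294]
```

Emit:
{"op": "play_rows", "data": {
  "targets": [
    {"offset": [0,0.4,0],"rotation": [0.2,0,0.5],"claw": 1},
    {"offset": [0,0,-0.5],"rotation": [0,0,0.4],"claw": 1},
    {"offset": [0,0,-1],"rotation": [0,0,0],"claw": 1},
    {"offset": [0,0,-1],"rotation": [0,0,0],"claw": 1},
    {"offset": [0,0,-0.5],"rotation": [0,0,0],"claw": 1},
    {"offset": [0,0,0],"rotation": [0,0,0],"claw": 1}
  ]
}}

```text
t: 3.25
eef_pos: [499.8, 201.5, 283.6]
orientation: [-0.002, -0.217, 0.976, 0.002]
force: [0.0, -0.3, -0.0]
finger_gap: 85.2
```

Emit:
{"op": "play_rows", "data": {
  "targets": [
    {"offset": [0.23,-0.41,0],"rotation": [0,0,-0.1],"claw": 1},
    {"offset": [0,0,0],"rotation": [0,0,0],"claw": 1}
  ]
}}

```text
t: 3.45
eef_pos: [504.8, 193.8, 284.5]
orientation: [-0.001, -0.213, 0.977, 0.002]
force: [0.8, -0.3, -0.2]
finger_gap: 85.3
```

Emit:
{"op": "play_rows", "data": {
  "targets": [
    {"offset": [0,0,-0.9],"rotation": [0,0,0],"claw": 1},
    {"offset": [0,0,-0.9],"rotation": [0,0,0],"claw": 1},
    {"offset": [0,0,-0.6],"rotation": [0,0,0],"claw": 1},
    {"offset": [0,0,0],"rotation": [0,0,0],"claw": 1}
  ]
}}

```text
t: 3.85
eef_pos: [507.2, 193.9, 238.6]
orientation: [0.002, -0.212, 0.977, 0.003]
force: [0.8, -0.7, 0.1]
finger_gap: 85.5
```

Emit:
{"op": "play_rows", "data": {
  "targets": [
    {"offset": [-0.13,0,-0.2],"rotation": [0,0,0],"claw": 1},
    {"offset": [0,0,0],"rotation": [0,0,0],"claw": 0.4},
    {"offset": [0,0,0],"rotation": [0,0,0],"claw": 0.1},
    {"offset": [0,0,0],"rotation": [0,0,0],"claw": 0},
    {"offset": [0,0,0],"rotation": [0,0,0],"claw": 0},
    {"offset": [0,0,0],"rotation": [0,0,0],"claw": 0},
    {"offset": [0,0,0],"rotation": [0,0,0],"claw": 0}
  ],
  "grip_force": 30
}}

```text
t: 4.55
eef_pos: [506.3, 193.1, 237.2]
orientation: [0.004, -0.211, 0.977, 0.003]
force: [-0.8, 3.2, -3.7]
finger_gap: 15.7
```

The blade is gripped, with a gap of 15.7 mm and low force. Now I'll turn it clockwise.

Emit:
{"op": "play_rows", "data": {
  "targets": [
    {"offset": [0,0,0],"rotation": [0,0,-0.5],"claw": 0},
    {"offset": [0,0,0],"rotation": [0,0,-0.5],"claw": 0},
    {"offset": [0,0,0],"rotation": [0,0,-0.5],"claw": 0},
    {"offset": [0,0,0],"rotation": [0,0,-0.5],"claw": 0},
    {"offset": [0,0,0],"rotation": [0,0,-0.5],"claw": 0},
    {"offset": [0,0,0],"rotation": [0,0,0],"claw": 0}
  ]
}}

```text
t: 5.15
eef_pos: [506.3, 193.0, 237.2]
orientation: [0.004, -0.1, 0.995, 0.002]
force: [0.4, -1.5, -0.3]
finger_gap: 15.6
```

Emit:
{"op": "play_rows", "data": {
  "targets": [
    {"offset": [0,0,0],"rotation": [0,0,-0.5],"claw": 0},
    {"offset": [0,0,0],"rotation": [0,0,-0.5],"claw": 0},
    {"offset": [0,0,0],"rotation": [0,0,-0.5],"claw": 0},
    {"offset": [0,0,0],"rotation": [0,0,-0.5],"claw": 0},
    {"offset": [0,0,0],"rotation": [0,0,-0.5],"claw": 0},
    {"offset": [0,0,0],"rotation": [0,0,-0.5],"claw": 0},
    {"offset": [0,0,0],"rotation": [0,0,-0.5],"claw": 0},
    {"offset": [0,0,0],"rotation": [0,0,-0.5],"claw": 0},
    {"offset": [0,0,0],"rotation": [0,0,-0.5],"claw": 0},
    {"offset": [0,0,0],"rotation": [0,0,0],"claw": 0}
  ]
}}

```text
t: 6.15
eef_pos: [506.4, 192.6, 237.3]
orientation: [0.005, 0.094, 0.996, 0.0]
force: [2.6, -0.5, -3.4]
finger_gap: 15.6
```

Emit:
{"op": "play_rows", "data": {
  "targets": [
    {"offset": [0,0,0],"rotation": [0,0,0],"claw": 0},
    {"offset": [0,0,0],"rotation": [0,0,0],"claw": 0},
    {"offset": [0,0,0],"rotation": [0,0,-0.5],"claw": 0},
    {"offset": [0,0,0],"rotation": [0,0,-0.5],"claw": 0},
    {"offset": [0,0,0],"rotation": [0,0,-0.5],"claw": 0},
    {"offset": [0,0,0],"rotation": [0,0,-0.5],"claw": 0},
    {"offset": [0,0,0],"rotation": [0,0,-0.5],"claw": 0},
    {"offset": [0,0,0],"rotation": [0,0,-0.5],"claw": 0},
    {"offset": [0,0,0],"rotation": [0,0,-0.5],"claw": 0},
    {"offset": [0,0,0],"rotation": [0,0,-0.5],"claw": 0}
  ]
}}

```text
t: 7.15
eef_pos: [506.5, 192.1, 237.3]
orientation: [0.007, 0.249, 0.969, -0.004]
force: [-0.5, -1.4, -0.4]
finger_gap: 15.6
```

Emit:
{"op": "play_rows", "data": {
  "targets": [
    {"offset": [0,0,0],"rotation": [0,0,-0.5],"claw": 0},
    {"offset": [0,0,0],"rotation": [0,0,-0.5],"claw": 0},
    {"offset": [0,0,0],"rotation": [0,0,-0.5],"claw": 0},
    {"offset": [0,0,0],"rotation": [0,0,-0.5],"claw": 0},
    {"offset": [0,0,0],"rotation": [0,0,-0.4],"claw": 0},
    {"offset": [0,0,0],"rotation": [0,0,0],"claw": 0}
  ]
}}

```text
t: 7.75
eef_pos: [506.3, 191.9, 237.3]
orientation: [0.005, 0.356, 0.935, -0.003]
force: [0.6, -0.8, -1.4]
finger_gap: 15.5
```

Emit:
{"op": "play_rows", "data": {
  "targets": [
    {"offset": [0,0,0],"rotation": [0,0,-0.5],"claw": 0},
    {"offset": [0,0,0],"rotation": [0,0,-0.5],"claw": 0},
    {"offset": [0,0,0],"rotation": [0,0,-0.3],"claw": 0},
    {"offset": [0,0,0],"rotation": [0,0,0],"claw": 0},
    {"offset": [0,0,0],"rotation": [0,0,0],"claw": 0}
  ]
}}

```text
t: 8.25
eef_pos: [506.0, 191.8, 237.4]
orientation: [0.005, 0.404, 0.915, -0.004]
force: [0.9, -2.7, -0.9]
finger_gap: 15.7
```

```bash
python3 - <<'E'
from h import *
o=bot.get_obs(); q=o["orientation"]; print(2*np.degrees(np.arctan2(q[2],q[1]))-90,o["t"])
f=viewer.grab_frame("scene")[:,:,::-1]
cv2.imwrite("pics/s2.png",cv2.resize(f[130:330,210:410],None,fx=3,fy=3,interpolation=cv2.INTER_CUBIC))
E
```

```text
42.33205380903664 8.25
```

View pics/s2.png

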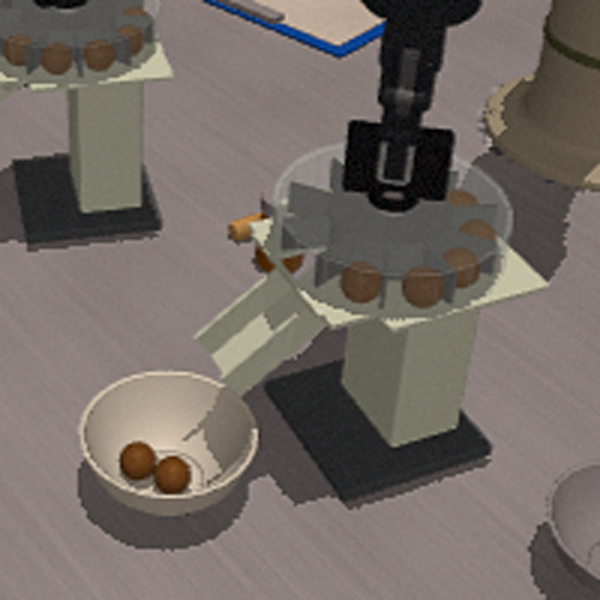

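Both walnuts are in the bowl, at crop (138,460) and (173,474), and the turn reads 72°. I'll let go and lift straight up.

Emit:
{"op": "play_rows", "data": {
  "targets": [
    {"offset": [0,0,0],"rotation": [0,0,0],"claw": 0.4},
    {"offset": [0,0,0],"rotation": [0,0,0],"claw": 1},
    {"offset": [0,0,0],"rotation": [0,0,0],"claw": 1},
    {"offset": [0,0,0],"rotation": [0,0,0],"claw": 1},
    {"offset": [0,0,0],"rotation": [0,0,0],"claw": 1},
    {"offset": [0,0,0],"rotation": [0,0,0],"claw": 1}
  ]
}}

```text
t: 8.9
eef_pos: [505.6, 192.6, 237.4]
orientation: [0.004, 0.407, 0.913, -0.003]
force: [-0.5, -1.3, 0.4]
finger_gap: 85.2
```

Emit:
{"op": "play_rows", "data": {
  "targets": [
    {"offset": [0,0,0.5],"rotation": [0,0,0],"claw": 1},
    {"offset": [0,0,1],"rotation": [0,0,0],"claw": 1},
    {"offset": [0,0,1],"rotation": [0,0,0],"claw": 1},
    {"offset": [0,0,1],"rotation": [0,0,0],"claw": 1},
    {"offset": [0,0,1],"rotation": [0,0,0],"claw": 1},
    {"offset": [0,0,1],"rotation": [0,0,0],"claw": 1},
    {"offset": [0,0,0.5],"rotation": [0,0,0],"claw": 1},
    {"offset": [0,0,0],"rotation": [0,0,0],"claw": 1},
    {"offset": [0,0,0],"rotation": [0,0,0],"claw": 1}
  ]
}}

```text
t: 9.8
eef_pos: [504.7, 191.7, 366.1]
orientation: [0.004, 0.408, 0.913, -0.003]
force: [-0.6, 0.4, -0.8]
finger_gap: 85.4
```

```bash
python3 - <<'E'
from h import *
o=bot.get_obs(); q=o["orientation"]; print(o["t"],o["eef_pos"],2*np.degrees(np.arctan2(q[2],q[1]))-90)
c=viewer.get_calibration("wrist"); f=viewer.grab_frame("wrist")[:,:,::-1].copy(); cv2.imwrite("pics/w2.png",f)
s=viewer.grab_frame("scene")[:,:,::-1]
o=np.zeros((384,768,3),np.uint8); o[:,:512]=f; o[:,512:]=cv2.resize(s[100:340,180:400],(256,384)); cv2.imwrite("pics/w2b.png",o)
p0=proj(c,[505,193,218]); u,v=p0.astype(int); b=darkblob(f,u-45,v-50,u+45,v+75)
m=np.zeros(f.shape[:2],np.uint8); cv2.drawContours(m,[b],-1,1,-1); print(p0)
E=[]
for r in range(v+27,v+60):
    x=np.flatnonzero(m[r])
    if len(x): E.append(onz(c,(x.min()+x.max()+1)/2,r,272)[:2])
vx,vy,_,_=cv2.fitLine(np.array(E,np.float32),cv2.DIST_L2,0,.01,.01).ravel(); print("blade yaw",np.degrees(np.arctan2(vy,vx)))
E
```

```text
9.8 [504.74954243 191.66948269 366.08440967] 41.87020762306696
[261.59328318 173.37513805]
blade yaw -44.753128
```

View pics/w2b.png

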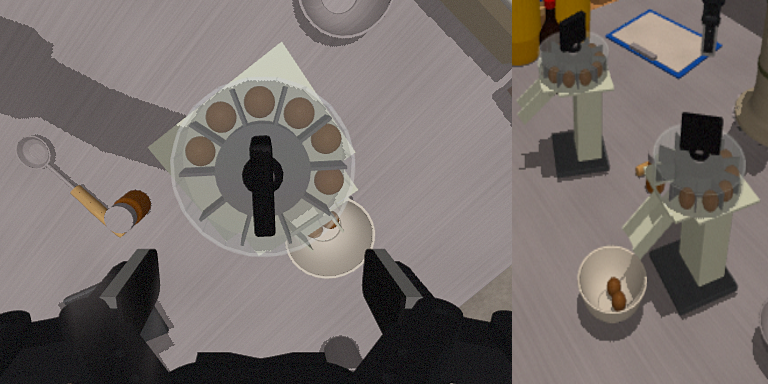

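The wrist view shows the blade released, from (262,138) to (264,236), with six nuts left in the drum (there were eight). The scene view shows two nuts in the bowl and the spare paddle unchanged.

```bash
python3 -c "
from station import workorder; print(workorder.close_job())"
```

```text
the job is handed in; nothing more can be done
None
```

I turned the paddle two clicks clockwise and let it go. Both walnuts dropped into the bowl, and I lifted the gripper clear and handed the job in at about 10 s of the 32 s allowed.

- **Turn:** The gripper's own reading gave 72°. After release, the wrist camera read the blade's yaw as going from 24.4° to −44.8°, which is about 69°. The two readings differ by about 3°, and both are within the 10° tolerance.
- **Walnuts:** The pictures show two in the bowl and six left in the drum, down from eight.
- **Bowl and other dispenser:** By eye, neither the bowl nor the other paddle has moved. I never went near either, but I didn't re-measure them at the end.
- **Forces and contact:** Readings taken during the turn stayed below 5 N. At hand-in the gripper was open with the fingertips about 94 mm above the blade, touching nothing.

No check failed.

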